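# Release the jammed stock tray with the pin

## Robot

A 6-joint arm with a two-finger parallel gripper is mounted at the origin on the work surface. World frame = base frame: x ahead of the robot, y to its left, z up, the work surface at z = 0. Lengths are in m, angles in rad, forces in N, time in s.
With the tool pointing down it reaches from about 0.3 to 0.775 m from the base axis. Payload 14.6 kg.
Tool frame: the origin (TCP) lies at the very end of the fingers, on their centre line; the grasp point (between the pads) lies 19 mm behind it; z points along the fingers, y is the line along which they close (so a half turn about z gives the same grasp; the last joint's range is limited). The gripper opens to 85 mm and grips with 20 to 120 N. Pads are 22 mm wide; open, the fingers measure 114 mm over their backs; the gripper's body (76 mm by 85 mm) begins 54 mm behind the grasp point. The pads swing forward as they close: fully open they stand 13 mm farther back than shut.
Start: joints at [-1.364, 0.3, 1.521, -0, 1.321, -0.067], TCP at [0.149, -0.53, 0.231] pointing down, gripper open.
Joint ranges: [-3.03, 3.03], [-0.79, 2.21], [0.23, 2.52], [-1.04, 4.18], [0, 3.07], [-2.55, 2.55]. Speed limits (rad/s): [2.22, 2.22, 2.57, 3.14, 3.14, 3.14].

## Interface

Orientations are given as a rotation vector (axis times angle).
In Python, from plant import * gives the robot as it stands.
- The arm moves only by the tool apply_moves, never from a script. Its argument "increments" is text: rows parted by semicolons, each of 5 numbers parted by spaces: the closure, from -1 (fully open) to 1 (shut), so that 0 is half open, then the shift along the tool's x, y, z in mm, then the turn about the tool's z in degrees. A call has 1 to 12 rows; each row is the pose to reach, as a shift and turn from the pose commanded when the call began, along the tool's axes at that moment; what a row does not reach only later rows make up. A row lasts 1/8 s, in which the tool goes at most 62.5 mm and 10.7 degrees, less where a joint would pass 70% of its speed; a pose out of reach is approached as far as the arm can. A call with a gripper value outside its range is refused whole. The fingers move at their own pace and stop on an object; "force" is the grip in N (left out, the last holds). Time passes only in rows, so rows that repeat a pose let the fingers close. It gives the time, the measured TCP pose, the force, the opening and the grip force at its end, in the units of the state.
- read_state(): the state, without advancing time (a new reading comes with each control period).
- grab_frame(name): name is "side" or "top" or "wrist"; returns (picture, depth): 384x512x3 uint8, red, green, blue; 384x512 float32, m along the optical axis (not along the pixel's ray), 0 where there is no reading.
- get_calibration(name): a dict with "K" (3x3 intrinsics, pixels), "pose" (4x4, takes a point from camera to world coordinates). Camera axes: x right, y down, z forward; pixel columns grow to the right and rows downward; lengths in m; the calibration is good to about 2 mm. A picture is of the moment at which its call begins: read the wrist's pose just before it. get_calibration takes no time and is no camera call; for the wrist camera it gives the pose at the moment of the call.
- finish_job(): hands the job in; it is judged then, once.
Trained networks look in the newest picture that a camera, given by its name, has taken for a name from the list of things; names that differ only in an ending like _2 or _b are one class to them, and where a whole thing is asked for, a point or a joint stands for the part that bears it (a point fixed in the world has none). Each returns a list of dicts, best first, with "confidence" (0 to 1); they miss things now and then, are a little off and sometimes report something else, mostly with a low value. They report only what shows in the picture. A call takes as long as a camera call. They do not tell look-alikes from the thing itself.
- look_for(name, camera): "pixel" ([column, row] in pixels, amid what is visible of it).
- landmark_of(name, camera): "pixel" ([column, row] in pixels: a listed point, or the origin of a listed thing).
The state is a dict: "time": time; "joint_pos": joint angles; "qd": joint speeds; "tau": joint torques, N m; "eef_pos": TCP position; "tool_rot": TCP orientation; "force": force on the tool from outside, world axes, zero at the start; "ft_torque": the same for the moment, N m; "finger_gap": finger opening in m; "finger_force": force on a finger pad.
Only numpy, scipy, OpenCV 4.12 (cv2) and the standard library are available. Lean on these libraries where they do the work, as an engineer would, in place of code of your own. Each camera call takes 0.05 s, during which the arm holds its last target. There are 200 camera calls.

## Task

The lock of the blue-fronted stock tray has lost power. Take the orange-handled release pin from its wooden holder and push it gently down through the override hole on top of the unit until the hidden latch is tripped, without forcing it against its stop, and draw it out again so that the tray comes free. Then pull the tray fully out to its stop and leave the pin fully home in its holder, with nothing else on the table disturbed.

Things in the scene. Friction and masses are not known exactly. Their poses are not given: they have to be found in the camera images.
- unit: Grey steel tray unit fixed to the table, 200 (x) x 260 (y) x 100 mm high. Origin: centre of its underside; x points from its front (the blue tray front, facing the robot) to its back, z up. The sprung latch hidden under the override hole takes about 5 N at first and some 7 to 10 N to the end; it is tripped after 6 mm, has a hard stop at 10 mm, and bends above 20 N. Once tripped it frees the tray as the pin is drawn out.
- override_hole (a point): Centre of the round override hole, at the top surface of the unit (plate 6 mm thick). Hole 12 mm across, slightly bevelled, in a brass collar (28 mm outside, 18 mm inside, 3 mm high). The latch's flat plunger head, 18 mm across, lies straight below; its height differs from start to start: at rest 25 to 45 mm below the top surface.
- tray (a joint): How far the tray is out (m), towards the unit's front (its -x): 0 shut and latched, 0.100 fully out at its stop. It shows nothing while the latch is held pressed; once freed, a soft ejector pushes it out by about 0.04 within one to three seconds; from there it slides by hand with a drag of 1 to 2 N and stays where it is left.
- tray_handle (a point): Middle of the grip of the tray's steel bar handle, a round bar about 10 mm thick and 110 mm long along the unit's y axis, its centre 50 mm in front of the blue tray front and 32 mm below the unit's top; it moves with the tray.
- pin_grip (a point): Centre of the orange round handle of the release pin (16 mm across, 50 mm long). The pin stands upright in its holder at the start; it is 130 mm long: below the handle runs a straight steel rod, 6 mm across and 80 mm long with a tapered tip. The pin's z axis points from tip to handle. 60 g.
- pin_tip (a point): Lower end of the release pin's rod, 105 mm below the handle's centre along the pin.
- holder_hole0 (a point): Mouth of the hole in the pin's holder, a fixed upright wooden block 50 x 50 mm, 85 mm high. The hole is 9 mm across with a bevelled mouth and runs right down; with the pin home the handle's lower end rests on the block's top, so that the handle's centre is 25 mm above this point.
- jar: Round clear glass jar with a metal lid, 60 mm across, 85 mm high. Not to be disturbed. Origin: centre of its underside.
- amber_bottle: Brown glass bottle, 68 mm across, 190 mm high. Not to be disturbed. Origin: centre of its underside.
- small_amber: Small brown glass bottle, 52 mm across, 130 mm high. Not to be disturbed. Origin: centre of its underside.
- clear_bottle: Clear glass bottle with a white cap, 72 mm across, 200 mm high. Not to be disturbed. Origin: centre of its underside.
- vase: White ceramic vase, 90 mm across, 130 mm high. Not to be disturbed. Origin: centre of its underside.
- tape: Brown roll of tape lying flat on the rear of the tray unit's top, 90 mm across, 24 mm high. Not to be disturbed. Origin: centre of its underside.
- screwdriver: Screwdriver lying on the table. Not to be disturbed. Origin on its axis.
Mind the look-alikes: they are no part of the job. Leave any green, pink or purple look-alike of the part that bears holder_hole0 alone.

How it is judged:
By the outcome, as a careful person would: the job done as asked, in the order asked, and still so for the second after the job is handed in, with the robot touching nothing.
It also fails if it takes over 72 s, if anything falls off the work surface, if the arm or the gripper's body presses on something with over 40 N, if the wrist force passes 120 N, or if a joint passes its speed limit or range.

## Working session

There is one attempt and no reset: what is moved stays moved. The work goes in short steps, Python scripts to look and compute and a tool call to move; the robot and the scene stay as the last step left them, time stands still between calls to the robot, and variables do not carry over. Pictures are saved under pics/ and viewed, at most 10 in all, crops included, and the job is handed in when it is done.

Besides the shell and the picture viewer there is one more tool, called after "Request:" as name(argument=value, ...), one argument or row to a line, values as JSON. apply_moves: Moves the arm, as the interface text tells. Its arguments: {"type":"object","properties":{"increments":{"type":"string"},"force":{"type":"number"}},"required":["increments"]}

```bash
ls; mkdir -p pics
cat > h.py <<'E'
from plant import *
import numpy as np, cv2
from scipy.spatial.transform import Rotation as R
def ray(cam,px,cal=None):
    c=cal or get_calibration(cam); K=np.array(c["K"]);T=np.array(c["pose"])
    d=T[:3,:3]@np.linalg.solve(K,[px[0],px[1],1.]); return T[:3,3],d
def at_z(cam,px,z,cal=None):
    o,d=ray(cam,px,cal); return o+d*(z-o[2])/d[2]
def dep(cam,px,D,cal=None):
    o,d=ray(cam,px,cal); u,v=int(round(px[0])),int(round(px[1]))
    w=D[max(v-1,0):v+2,max(u-1,0):u+2]; w=w[w>0]
    return o+d*np.median(w) if len(w) else None
def tri(a,b):
    (o1,d1),(o2,d2)=a,b; A=np.stack([d1,-d2],1); s=np.linalg.lstsq(A,o2-o1,rcond=None)[0]
    p,q=o1+d1*s[0],o2+d2*s[1]; return (p+q)/2,np.linalg.norm(p-q)
def save(n,im): cv2.imwrite("pics/"+n,im[:,:,::-1])
E
python3 - <<'E'
from h import *
np.set_printoptions(precision=3,suppress=True)
fr={}
for c in ["top","side"]:
    im,D=grab_frame(c); fr[c]=D; save(c+"0.png",im); np.save(c+"D.npy",D)
for n in ["override_hole","tray_handle","pin_grip","pin_tip","holder_hole0","unit","tape","jar"]:
    r={}
    for c in ["top","side"]:
        L=landmark_of(n,c); r[c]=L
        for k in L[:4]: print(n,c,np.array(k["pixel"]).round(0),round(k["confidence"],2),dep(c,k["pixel"],fr[c]))
    if r["top"] and r["side"]: print("  tri",*tri(ray("top",r["top"][0]["pixel"]),ray("side",r["side"][0]["pixel"])))
E
```

```text
pics
override_hole top [235. 157.] 0.7 [0.656 0.032 0.101]
override_hole side [223. 168.] 0.92 [0.657 0.035 0.1  ]
  tri [0.658 0.032 0.098] 0.0023946874362229527
tray_handle top [264. 189.] 0.61 [ 0.566 -0.051  0.071]
tray_handle side [268. 179.] 0.59 [ 0.598 -0.094 -0.001]
  tri [ 0.565 -0.054  0.055] 0.0073629544994493045
pin_grip top [361. 232.] 0.46 [ 0.438 -0.312  0.132]
pin_grip side [352. 142.] 0.53 [ 0.459 -0.337  0.084]
pin_grip side [347. 122.] 0.19 [ 0.573 -0.475  0.016]
  tri [ 0.441 -0.316  0.109] 0.008803480732638494
holder_hole0 top [357. 229.] 0.91 [ 0.448 -0.313  0.086]
holder_hole0 top [337. 194.] 0.78 [ 0.546 -0.262  0.085]
holder_hole0 top [362. 274.] 0.78 [ 0.319 -0.324  0.082]
holder_hole0 top [407. 226.] 0.67 [ 0.452 -0.457  0.085]
holder_hole0 side [316. 140.] 0.9 [ 0.548 -0.267  0.082]
holder_hole0 side [353. 149.] 0.78 [ 0.437 -0.309  0.086]
  tri [ 0.482 -0.262  0.135] 0.10294097610732136
unit top [265. 136.] 0.69 [ 0.715 -0.057  0.098]
unit side [234. 164.] 0.98 [ 0.648 -0.001  0.098]
  tri [ 0.737 -0.067 -0.009] 0.013301542740980098
tape top [258. 115.] 0.56 [ 0.778 -0.038  0.099]
tape side [211. 136.] 0.96 [ 0.794 -0.038  0.098]
  tri [ 0.779 -0.034  0.108] 0.010997827280738295
jar top [133. 220.] 0.91 [0.48  0.32  0.085]
jar side [187. 284.] 0.96 [0.461 0.344 0.052]
jar side [267. 175.] 0.45 [ 0.565 -0.055  0.07 ]
jar side [348. 121.] 0.28 [ 0.572 -0.474  0.021]
  tri [0.482 0.336 0.018] 0.005487225450974976
```

View pics/top0.png

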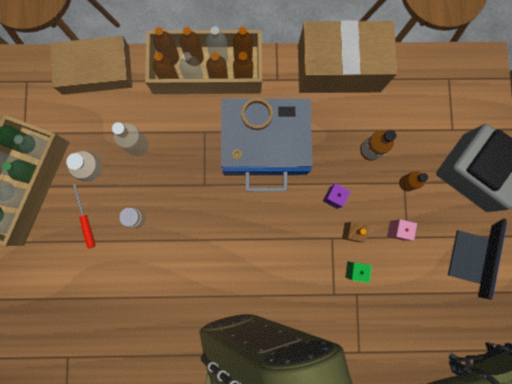

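View pics/side0.png

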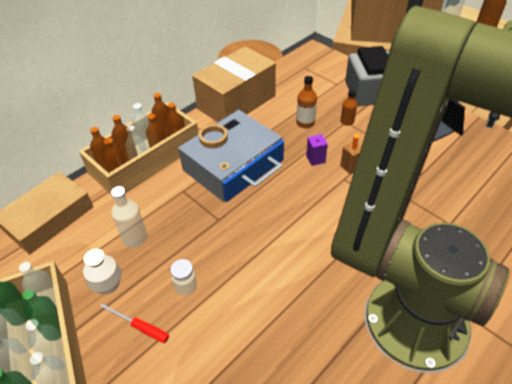

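The pin candidates in the top view are the natural wood holder (357,229) with its orange handle (361,232), plus look-alike blocks in purple (337,195), pink (405,229) and green (360,272). I choose the wooden one. The override hole is at (235,155) and the bar handle at (266,188).

```bash
cat >> h.py <<'E'
def totool(p,s=None):
    s=s or read_state(); return R.from_rotvec(s["tool_rot"]).inv().apply(np.array(p)-s["eef_pos"])*1000
np.set_printoptions(precision=4,suppress=True)
E
python3 - <<'E'
from h import *
s=read_state(); print(s["time"],s["eef_pos"],R.from_rotvec(s["tool_rot"]).as_matrix(),s["finger_gap"])
c=get_calibration("wrist"); print(c["K"]); T=np.array(c["pose"])
print("cam in tool",totool(T[:3,3]), R.from_rotvec(s["tool_rot"]).as_matrix().T@T[:3,:3])
print(totool([0.442,-0.313,0.231]))
D=np.load("topD.npy"); im=cv2.imread("pics/top0.png")
# unit yaw: points at z~0.1 region
K=np.array(get_calibration("top")["K"]);
P=[]
for v in range(85,185):
  for u in range(205,325):
    p=dep("top",(u,v),D)
    if p is not None and .092<p[2]<.108: P.append(p[:2])
r=cv2.minAreaRect(np.array(P,np.float32)); print(len(P),r,cv2.boxPoints(r))
save("crop.png",cv2.resize(im[180:290,310:430,::-1],None,fx=5,fy=5,interpolation=cv2.INTER_CUBIC))
E
```

```text
0.9 [ 0.1487 -0.5295  0.2313] [[ 0.9628  0.2704 -0.    ]
 [ 0.2704 -0.9628  0.0001]
 [-0.     -0.0001 -1.    ]] 0.08544303761031544
[[285.5467   0.     257.6724]
 [  0.     285.5467 194.4046]
 [  0.       0.       1.    ]]
cam in tool [  67.1902    0.5373 -141.9193] [[ 0.0004 -0.9645 -0.2642]
 [ 1.      0.0008 -0.0013]
 [ 0.0015 -0.2642  0.9645]]
[ 340.9017 -129.133     0.2825]Traceback (most recent call last):
  File "<stdin>", line 12, in <module>
  File "h.py", line 10, in dep
    o,d=ray(cam,px,cal); u,v=int(round(px[0])),int(round(px[1]))
        ~~~^^^^^^^^^^^^
  File "h.py", line 5, in ray
    c=cal or get_calibration(cam); K=np.array(c["K"]);T=np.array(c["pose"])
             ~~~~~~~~~~~~~~~^^^^^
ValueError: time passes only in moves, steps and waits
```

Run:
```python
from h import *
D=np.load("topD.npy"); im=cv2.imread("pics/top0.png"); c=get_calibration("top")
P=[]
for v in range(85,185):
  for u in range(205,325):
    p=dep("top",(u,v),D,c)
    if p is not None and .092<p[2]<.108: P.append(p[:2])
r=cv2.minAreaRect(np.array(P,np.float32)); print(len(P),r,cv2.boxPoints(r))
save("crop.png",cv2.resize(im[180:290,310:430,::-1],None,fx=5,fy=5,interpolation=cv2.INTER_CUBIC))
```

```text
5931 ((0.723473846912384, -0.0596604198217392), (0.259967565536499, 0.2124677449464798), 89.83432006835938) [[ 0.6169 -0.1893]
 [ 0.8293 -0.19  ]
 [ 0.8301  0.07  ]
 [ 0.6176  0.0706]]
```

Request:
apply_moves(
  increments="-1 57 -22 0 0;-1 114 -43 0 0;-1 170 -65 0 0;-1 227 -86 0 0;-1 284 -107 0 0;-1 341 -129 0 0;-1 341 -129 0 0;-1 341 -129 0 0",
)

```text
time: 1.9
eef_pos: [0.442, -0.3132, 0.2312]
tool_rot: [-3.112, -0.43, 0.0]
force: [0.5, 0.2, 1.0]
finger_gap: 0.085
finger_force: 0.0
```

Run:
```python
from h import *
s=read_state(); print(s["time"],s["eef_pos"],s["qd"])
c=get_calibration("wrist"); im,D=grab_frame("wrist"); save("w1.png",im)
for n in ["pin_grip","holder_hole0"]:
    for k in landmark_of(n,"wrist"): print(n,k["pixel"],k["confidence"],at_z("wrist",k["pixel"],.11 if n=="pin_grip" else .085,c),dep("wrist",k["pixel"],D,c))
hsv=cv2.cvtColor(im,cv2.COLOR_RGB2HSV); m=cv2.inRange(hsv,(8,190,150),(20,255,255))
n,l,st,ce=cv2.connectedComponentsWithStats(m)
for i in np.argsort(-st[1:,4])[:3]+1:
    q=D[l==i]; print(st[i],ce[i],q.min(),np.median(q)); v,u=np.where(l==i)
    pts=np.array([dep("wrist",(a,b),D,c) for a,b in zip(u,v)]); top=pts[pts[:,2]>pts[:,2].max()-.006]; print(pts[:,2].max(),np.median(top,0),(top.max(0)+top.min(0))/2,np.ptp(top,0))
```

```text
1.9 [ 0.442  -0.3132  0.2312] [-0.0293 -0.0051  0.0044  0.0002  0.0003 -0.0002]
pin_grip [259.0, 190.7] 0.65 [ 0.4411 -0.3149  0.11  ] [ 0.447  -0.3131  0.1337]
holder_hole0 [242.6, 64.4] 0.81 [ 0.5475 -0.269   0.085 ] [ 0.5504 -0.2671  0.0647]
holder_hole0 [384.5, 213.4] 0.73 [ 0.4471 -0.4521  0.085 ] [ 0.4442 -0.4598  0.0709]
holder_hole0 [237.3, 281.1] 0.7 [ 0.3256 -0.3219  0.085 ] [ 0.3217 -0.3225  0.0789]
holder_hole0 [265.6, 186.9] 0.63 [ 0.4407 -0.3222  0.085 ] [ 0.4483 -0.3191  0.1182]
```

View pics/crop.png

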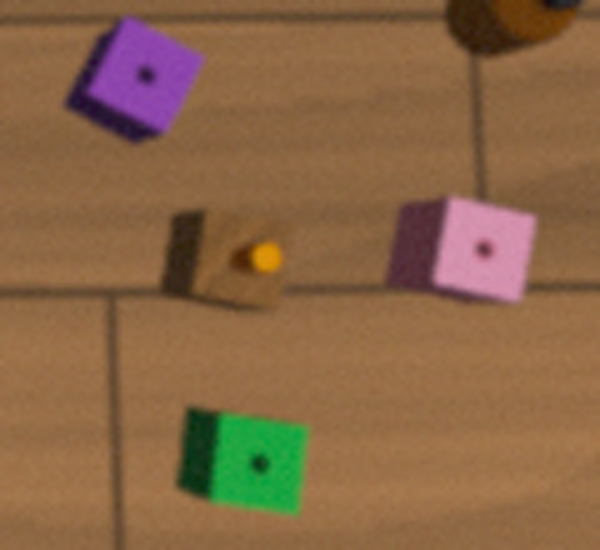

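View pics/w1.png

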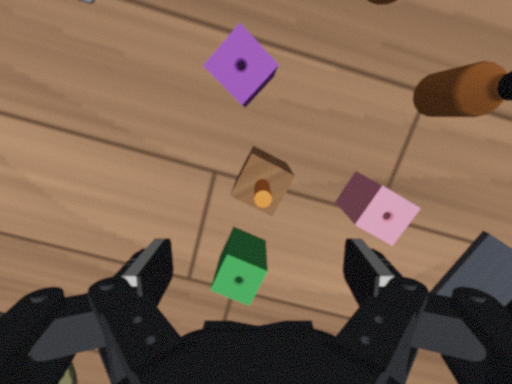

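The crop confirms the choice: only the wooden block carries an orange handle, and the other blocks have empty holes. In the wrist picture the pin's top is at (263,199) and its foot near (262,184).

Run:
```python
from h import *
im=cv2.imread("pics/w1.png"); c=get_calibration("wrist")
hsv=cv2.cvtColor(im,cv2.COLOR_BGR2HSV); m=cv2.inRange(hsv,(8,200,170),(22,255,255)); m[:150]=0;m[240:]=0;m[:,:230]=0;m[:,300:]=0
v,u=np.where(m); print(len(u),u.min(),u.max(),v.min(),v.max(),u.mean(),v.mean())
for z,px in((.135,(263,199)),(.135,(u.mean(),v.mean())),(.11,(263,191))): p=at_z("wrist",px,z,c);print(z,p,totool(p))
```

```text
Traceback (most recent call last):
ValueError: zero-size array to reduction operation minimum which has no identity
```

Run:
```python
from h import *
im=cv2.imread("pics/w1.png"); c=get_calibration("wrist")
hsv=cv2.cvtColor(im,cv2.COLOR_BGR2HSV); print(hsv[199,263],hsv[188,262],hsv[180,275])
m=cv2.inRange(hsv,(8,200,int(hsv[199,263][2])-25),(22,255,255)); m[:150]=0;m[240:]=0;m[:,:230]=0;m[:,300:]=0
v,u=np.where(m); print(len(u))
for z,px in((.135,(263,199)),(.135,(u.mean(),v.mean())),(.11,(263,191))): p=at_z("wrist",px,z,c);print(z,px,p,totool(p))
```

```text
[ 17 161 215] [ 12 203 112] [ 14 120 144]
0
0.135 (263, 199) [ 0.4405 -0.3192  0.135 ] [-2.2149  4.8308 96.3548]
0.135 (np.float64(nan), np.float64(nan)) [nan nan nan] [nan nan nan]
0.11 (263, 191) [ 0.4413 -0.3194  0.11  ] [ -1.5593   5.2391 121.3548]<stdin>:6: RuntimeWarning: Mean of empty slice.
  ret = ret.dtype.type(ret / rcount)
```

Request:
apply_moves(
  increments="-1 -1 4 20 0;-1 -2 5 40 0;-1 -2 5 60 0;-0.5 -2 5 60 0;-0.3 -2 5 60 0;-0.3 -2 5 60 0",
  force=40,
)

```text
time: 2.8
eef_pos: [0.4417, -0.3188, 0.1722]
tool_rot: [3.111, 0.428, 0.001]
force: [0.2, 1.2, -0.3]
finger_gap: 0.0555
finger_force: 0.0
```

Run:
```python
from h import *
ct=get_calibration("top"); print(at_z("top",(363.2,231.4),.135,ct))
s=read_state(); print(s["time"],s["eef_pos"],s["finger_gap"])
c=get_calibration("wrist"); im,D=grab_frame("wrist")
for k in landmark_of("pin_grip","wrist")[:2]: print(k, at_z("wrist",k["pixel"],.11,c))
hsv=cv2.cvtColor(im,cv2.COLOR_RGB2HSV); m=cv2.inRange(hsv,(14,140,170),(22,255,255))
n,l,st,ce=cv2.connectedComponentsWithStats(m); i=1+np.argmax(st[1:,4]); print(st[i],ce[i])
p=at_z("wrist",ce[i],.135,c); print(p,totool(p),dep("wrist",ce[i],D,c))
save("w2.png",im)
```

```text
[ 0.4385 -0.3173  0.135 ]
2.8 [ 0.4417 -0.3188  0.1722] 0.055500843132255395
{'pixel': [256.1, 207.7], 'confidence': 0.78} [ 0.4424 -0.3178  0.11  ]
[244 210  25  22 418] [256.1364 220.6268]
[ 0.4415 -0.3182  0.135 ] [-0.0607 -0.5424 36.9378] [ 0.4412 -0.3182  0.1343]
```

View pics/w2.png

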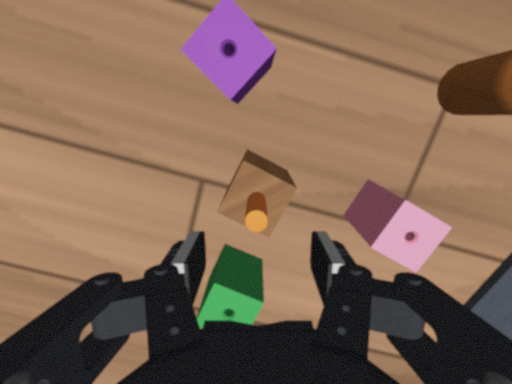

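The pin's top sits at (256,220), centred between the fingers at a height of about 0.134. I descend and grip.

Request:
apply_moves(
  increments="-0.3 0 0 30 0;-0.3 0 -0.5 55 0;-0.3 0 -0.5 70 0;-0.3 0 -0.5 78 0;-0.3 0 -0.5 78 0;1 0 -0.5 78 0;1 0 -0.5 78 0;1 0 -0.5 78 0;1 0 -0.5 78 0;1 0 -0.5 78 0",
  force=50,
)

```text
time: 4.15
eef_pos: [0.4416, -0.3181, 0.0939]
tool_rot: [3.112, 0.429, 0.001]
force: [-2.0, 0.4, 6.2]
finger_gap: 0.0139
finger_force: 48.6
```

Run:
```python
from h import *
s=read_state(); print({k:s[k] for k in("time","eef_pos","tool_rot","force","ft_torque","finger_gap","finger_force","qd")})
```

```text
{'time': 4.15, 'eef_pos': array([ 0.4416, -0.3181,  0.0939]), 'tool_rot': array([3.1115, 0.4287, 0.001 ]), 'force': array([-2.0303,  0.4314,  6.207 ]), 'ft_torque': array([ 0.2069,  0.1914, -0.0131]), 'finger_gap': 0.013861820983328983, 'finger_force': 48.61400842666626, 'qd': array([-0.0008, -0.0005,  0.0008, -0.0002, -0.0001, -0.0002])}
```

Request:
apply_moves(
  increments="1 0 0 -10 0;1 0 0 -30 0;1 0 0 -60 0;1 0 0 -90 0;1 0 0 -120 0;1 0 0 -135 0;1 0 0 -135 0;1 0 0 -135 0",
)

```text
time: 5.15
eef_pos: [0.4411, -0.3177, 0.227]
tool_rot: [-3.111, -0.428, 0.002]
force: [-0.4, 0.1, -0.2]
finger_gap: 0.014
finger_force: 48.7
```

Run:
```python
from h import *
s=read_state(); print({k:s[k] for k in("time","eef_pos","tool_rot","force","ft_torque","finger_gap","finger_force")})
c=get_calibration("wrist"); im,D=grab_frame("wrist"); save("w3.png",im)
for n in ("pin_tip","pin_grip","holder_hole0"):
  for k in landmark_of(n,"wrist")[:4]:
    p=dep("wrist",k["pixel"],D,c); print(n,k,p, None if p is None else totool(p,s), at_z("wrist",k["pixel"],.085,c))
```

```text
{'time': 5.15, 'eef_pos': array([ 0.4411, -0.3177,  0.227 ]), 'tool_rot': array([-3.1108, -0.4285,  0.002 ]), 'force': array([-0.4165,  0.1478, -0.2059]), 'ft_torque': array([ 0.0176, -0.0323,  0.0319]), 'finger_gap': 0.013998434149980107, 'finger_force': 48.67330312728882}
pin_tip {'pixel': [257.0, 199.2], 'confidence': 0.85} [ 0.4427 -0.3168  0.1452] [ 1.839  -0.3004 81.7904] [ 0.4256 -0.3213  0.085 ]
pin_grip {'pixel': [255.8, 258.8], 'confidence': 0.8} [ 0.4477 -0.3155  0.2558] [  6.9687  -0.4096 -28.8238] [ 0.3595 -0.3385  0.085 ]
holder_hole0 {'pixel': [258.6, 183.7], 'confidence': 0.96} [ 0.4371 -0.3198  0.0639] [ -4.2176   1.1477 163.141 ] [ 0.4419 -0.3184  0.085 ]
holder_hole0 {'pixel': [234.0, 59.1], 'confidence': 0.89} [ 0.5497 -0.2638  0.0741] [119.3399 -22.3422 152.8382] [ 0.5481 -0.2651  0.085 ]
holder_hole0 {'pixel': [385.0, 214.8], 'confidence': 0.7} [ 0.4436 -0.4607  0.0751] [-36.1124 138.5351 151.6925] [ 0.4457 -0.4553  0.085 ]
```

View pics/w3.png

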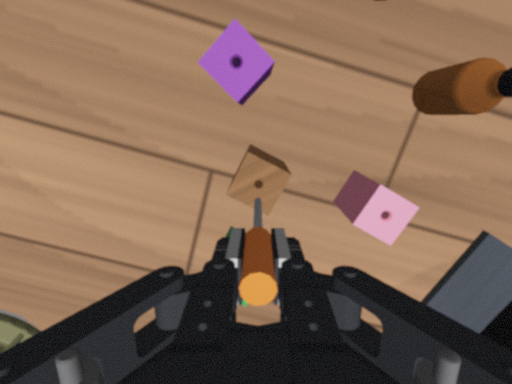

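The holder's hole is at (258,184) and the rod hangs upright with its tip at (257,199). I move to the override hole.

Request:
apply_moves(
  increments="1 20 -18 0 0;1 60 -55 0 0;1 105 -97 0 0;1 150 -139 0 0;1 195 -180 0 0;1 240 -222 0 0;1 280 -258 0 0;1 298 -275 0 0;1 303 -280 0 0;1 303 -280 0 0;1 303 -280 0 0",
)

```text
time: 6.72
eef_pos: [0.6571, 0.0324, 0.2284]
tool_rot: [3.112, 0.427, -0.0]
force: [-0.1, -0.0, -0.2]
finger_gap: 0.0136
finger_force: 48.8
```

Run:
```python
from h import *
s=read_state(); print({k:s[k] for k in("time","eef_pos","tool_rot","force","qd")})
c=get_calibration("wrist"); im,D=grab_frame("wrist"); save("w4.png",cv2.resize(im[60:300,100:420],None,fx=2.5,fy=2.5))
zt=s["eef_pos"][2]-.089
for n,z in (("pin_tip",zt),("override_hole",.1)):
  for k in landmark_of(n,"wrist")[:2]:
    p=at_z("wrist",k["pixel"],z,c); print(n,k,p,totool(p,s),dep("wrist",k["pixel"],D,c))
```

```text
{'time': 6.725, 'eef_pos': array([0.6571, 0.0324, 0.2284]), 'tool_rot': array([ 3.1124,  0.4268, -0.    ]), 'force': array([-0.0746, -0.032 , -0.2284]), 'qd': array([-0.0018, -0.003 , -0.0026,  0.0005,  0.0023,  0.0025])}
pin_tip {'pixel': [255.6, 202.9], 'confidence': 0.77} [0.6533 0.0329 0.1394] [-3.5144 -1.5275 89.    ] [0.6585 0.0342 0.1569]
```

View pics/w4.png

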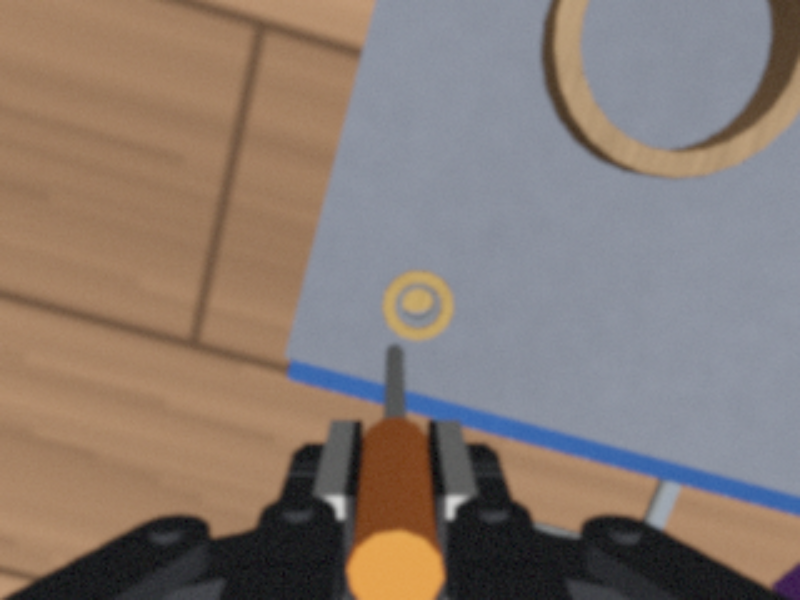

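The collar is centred near (268,182) in the full picture, with the rod's end at about (257.5,199). I fit both more exactly.

Run:
```python
from h import *
im,D=grab_frame("wrist"); c=get_calibration("wrist"); s=read_state()
hsv=cv2.cvtColor(im,cv2.COLOR_RGB2HSV); m=cv2.inRange(hsv,(15,80,90),(30,255,255))
m[:160]=0;m[205:]=0;m[:,:245]=0;m[:,290:]=0
v,u=np.where(m); e=cv2.fitEllipse(cv2.convexHull(np.stack([u,v],1).astype(np.float32))); print(len(u),e)
a=at_z("wrist",e[0],.103,c); print("hole",a,totool(a,s))
g=cv2.cvtColor(im,cv2.COLOR_RGB2GRAY)
for r in (192,194,196,197,198,199,200,201,202,204,208): print(r,g[r,248:270])
for px in((257.6,198.8),(257.6,198)): p=at_z("wrist",px,s["eef_pos"][2]-.089,c); print(p,totool(p,s))
```

```text
378 ((267.08477783203125, 181.90017700195312), (26.54775619506836, 27.208852767944336), 93.34669494628906)
hole [0.6659 0.0257 0.103 ] [  6.3862   9.1974 125.5175]
192 [144 140 144 142 143 143 141 143 144 152 158 164 166 166 166 164 161 158
 157 155 160 161]
194 [144 140 145 142 141 142 141 141 142 141 146 152 158 163 163 163 165 165
 164 167 166 167]
196 [143 143 145 144 142 144 143 142 143 140 139 143 141 144 145 146 150 152
 156 154 151 151]
197 [141 146 144 144 143 148 142 136 132 124 126 130 135 141 142 141 143 145
 144 146 147 141]
198 [142 142 142 144 146 143 134 126 107  98 101 110 123 133 141 142 142 144
 141 142 142 143]
199 [145 145 145 145 144 142 126 105  89  79  85  91 108 128 137 142 141 143
 142 143 144 142]
200 [145 142 142 145 143 137 119  93  81  78  79  85  99 120 135 141 140 142
 144 143 140 142]
201 [145 142 144 145 143 138 114  92  83  84  80  85  93 115 135 142 139 140
 139 143 141 143]
202 [143 143 144 146 141 137 111  90  79  82  85  87  88 115 132 139 142 140
 142 141 141 140]
204 [144 141 141 143 140 134 109  88  79  84  87  85  92 115 134 141 143 140
 144 142 142 142]
208 [141 142 141 141 141 130 108  87  83  85  82  82  91 108 133 140 141 143
 144 143 144 145]
[0.6574 0.0327 0.1395] [ 0.1038  0.1628 89.    ]
[0.6581 0.0329 0.1395] [ 0.8047  0.1626 89.0002]
```

Request:
apply_moves(
  increments="1 4 6 5 0;1 6.3 9.1 15 0;1 6.3 9.1 25 0;1 6.3 9.1 29 0;1 6.3 9.1 29 0;1 6.3 9.1 29 0",
)

```text
time: 7.68
eef_pos: [0.666, 0.0266, 0.1997]
tool_rot: [3.112, 0.429, 0.001]
force: [-0.3, -0.2, -1.2]
finger_gap: 0.0138
finger_force: 48.8
```

Run:
```python
from h import *
s=read_state(); c=get_calibration("wrist"); im,D=grab_frame("wrist"); print({k:s[k] for k in("time","eef_pos","force")})
save("w5.png",cv2.resize(im[140:240,200:320],None,fx=6,fy=6,interpolation=cv2.INTER_CUBIC))
hsv=cv2.cvtColor(im,cv2.COLOR_RGB2HSV); m=cv2.inRange(hsv,(17,80,90),(30,255,255))
m[:165]=0;m[225:]=0;m[:,:230]=0;m[:,290:]=0
n,l,st,ce=cv2.connectedComponentsWithStats(m); print(st[1:],ce[1:])
i=1+np.argmax(st[1:,4]);v,u=np.where(l==i); e=cv2.fitEllipse(cv2.convexHull(np.stack([u,v],1).astype(np.float32))); print(e)
a=at_z("wrist",e[0],.103,c); print("hole",a,totool(a,s))
g=cv2.cvtColor(im,cv2.COLOR_RGB2GRAY)
for r in range(186,206,2): print(r,g[r,246:272])
```

```text
{'time': 7.675, 'eef_pos': array([0.666 , 0.0266, 0.1997]), 'force': array([-0.2563, -0.2067, -1.1894])}
[[244 183  30  28 350]
 [253 190  12   8  76]] [[258.6343 195.6857]
 [258.3816 193.7763]]
((258.6494140625, 196.8486328125), (29.156461715698242, 30.20947265625), 80.82113647460938)
hole [0.666  0.0254 0.103 ] [-0.3773  1.0717 96.6875]
186 [137 142 150 157 159 163 161 166 164 164 163 161 161 165 165 162 167 168
 166 165 165 160 159 150 148 139]
188 [143 154 161 165 163 162 161 159 158 155 149 147 145 147 144 147 153 155
 155 164 162 165 165 165 160 149]
190 [159 167 164 167 162 158 152 147 146 150 154 157 162 161 158 151 145 140
 136 140 148 157 163 163 165 161]
192 [166 166 165 163 153 143 145 151 160 166 169 168 169 167 166 164 165 162
 154 139 140 146 153 159 164 160]
194 [167 166 160 150 144 146 153 160 167 169 169 171 169 166 165 165 169 169
 165 154 142 138 139 152 162 163]
196 [169 167 159 147 141 143 146 155 167 170 168 164 161 162 164 166 169 166
 157 142 133 134 134 150 159 164]
198 [165 164 154 141 140 139 130 127 140 132 124 116 114 125 140 152 155 147
 137 130 133 134 141 150 159 167]
200 [164 164 157 151 145 144 138 121 103  90  81  79  84  85  96 116 118 114
 123 133 136 136 136 150 165 167]
202 [165 168 165 162 149 144 140 135 114  88  79  82  83  81  87 104 124 134
 135 136 138 142 153 162 165 168]
204 [162 167 169 169 165 153 140 126 102  85  80  81  81  79  93 113 134 141
 137 140 142 154 166 167 170 164]
```

View pics/w5.png

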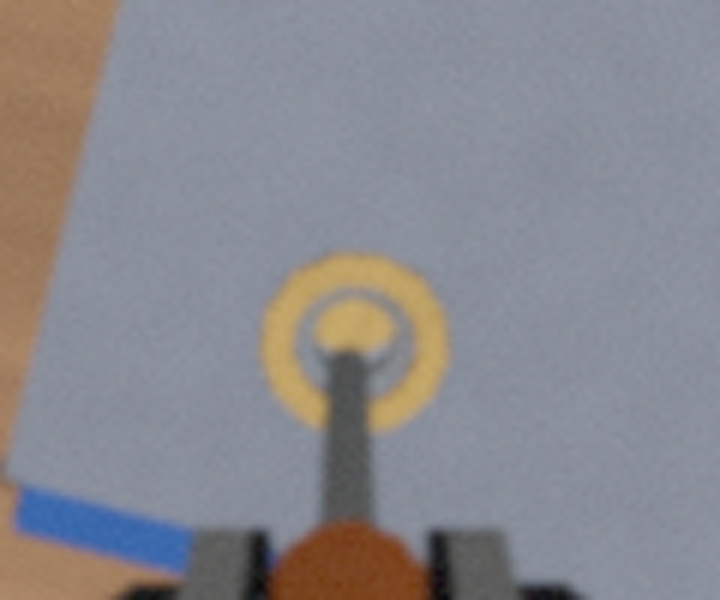

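The rod's end is over the collar opening, about 1 px left of centre, with the brass plunger head visible below at (258,194). I enter the hole and get the plunger depth from the depth picture.

Run:
```python
from h import *
c=get_calibration("wrist"); im,D=grab_frame("wrist")
for px in((256,194),(258,193),(260,194),(262,194),(258,192),(245,196),(259,175)): print(px,dep("wrist",px,D,c))
```

```text
(256, 194) [0.66   0.0263 0.0729]
(258, 193) [0.6617 0.0248 0.0738]
(260, 194) [0.6611 0.0226 0.0732]
(262, 194) [0.6617 0.0207 0.0734]
(258, 192) [0.6626 0.025  0.0735]
(245, 196) [0.6634 0.037  0.1024]
(259, 175) [0.6839 0.0301 0.0988]
```

Request:
apply_moves(
  increments="1 -0.4 1 0 0;1 -0.4 1 6 0;1 -0.4 1 12 0;1 -0.4 1 20 0;1 -0.4 1 28 0;1 -0.4 1 32 0;1 -0.4 1 32 0",
)

```text
time: 8.65
eef_pos: [0.6658, 0.0254, 0.1669]
tool_rot: [-3.112, -0.429, 0.001]
force: [0.7, 0.6, -0.3]
finger_gap: 0.0138
finger_force: 48.8
```

Request:
apply_moves(
  increments="1 0 0 1.5 0;1 0 0 3 0;1 0 0 3 0;1 0 0 3 0",
)

```text
time: 9.15
eef_pos: [0.6659, 0.0254, 0.1644]
tool_rot: [-3.112, -0.429, -0.0]
force: [-0.4, 0.1, 0.6]
finger_gap: 0.0138
finger_force: 48.8
```

Request:
apply_moves(
  increments="1 0 0 1 0;1 0 0 2 0;1 0 0 2 0;1 0 0 2 0",
)

```text
time: 9.65
eef_pos: [0.6659, 0.0254, 0.1625]
tool_rot: [-3.112, -0.429, -0.001]
force: [-1.1, 0.5, 2.2]
finger_gap: 0.0136
finger_force: 48.8
```

Request:
apply_moves(
  increments="1 0 0 1 0;1 0 0 1.5 0;1 0 0 1.5 0;1 0 0 1.5 0",
)

```text
time: 10.15
eef_pos: [0.666, 0.0255, 0.1614]
tool_rot: [3.112, 0.429, 0.002]
force: [-1.3, 0.9, 5.8]
finger_gap: 0.0139
finger_force: 49.1
```

```bash
python3 -c "
from h import *
s=read_state(); print(s['eef_pos'],s['force'])"
```

```text
[0.666  0.0255 0.1614] [-1.3379  0.8847  5.7676]
```

Request:
apply_moves(
  increments="1 0 0 1 0;1 0 0 2 0;1 0 0 3 0;1 0 0 3 0",
)

```text
time: 10.65
eef_pos: [0.6661, 0.0255, 0.1586]
tool_rot: [3.112, 0.429, 0.002]
force: [-0.3, 1.4, 6.8]
finger_gap: 0.0136
finger_force: 49.3
```

Request:
apply_moves(
  increments="1 0 0 1 0;1 0 0 2 0;1 0 0 2.5 0;1 0 0 2.5 0",
)

```text
time: 11.15
eef_pos: [0.6661, 0.0255, 0.1561]
tool_rot: [3.112, 0.429, 0.002]
force: [-2.1, 1.5, 8.8]
finger_gap: 0.0136
finger_force: 49.3
```

Request:
apply_moves(
  increments="1 0 0 0.5 0;1 0 0 1 0;1 0 0 1.5 0;1 0 0 2 0;1 0 0 2 0",
)

```text
time: 11.78
eef_pos: [0.6661, 0.0255, 0.1543]
tool_rot: [3.112, 0.429, 0.002]
force: [-1.1, 0.6, 7.8]
finger_gap: 0.0138
finger_force: 49.4
```

Request:
apply_moves(
  increments="1 0 0 -4 0;1 0 0 -12 0;1 0 0 -25 0;1 0 0 -40 0;1 0 0 -55 0;1 0 0 -68 0;1 0 0 -74 0;1 0 0 -74 0;1 0 0 -74 0;1 0 0 -74 0;1 0 0 -74 0",
)

```text
time: 13.15
eef_pos: [0.6658, 0.0254, 0.227]
tool_rot: [-3.112, -0.429, 0.001]
force: [0.4, 0.3, -0.5]
finger_gap: 0.0138
finger_force: 48.6
```

Run:
```python
from h import *
s=read_state(); print({k:s[k] for k in("time","eef_pos","force","tool_rot")})
im,D=grab_frame("top"); c=get_calibration("top"); save("t2.png",cv2.resize(im[80:280,200:420],None,fx=3,fy=3))
print([ (k["pixel"],k["confidence"],at_z("top",k["pixel"],.068,c),dep("top",k["pixel"],D,c)) for k in landmark_of("tray_handle","top")[:2]])
w,_=grab_frame("wrist"); c=get_calibration("wrist")
for k in landmark_of("pin_tip","wrist")[:2]: p=at_z("wrist",k["pixel"],s["eef_pos"][2]-.089,c); print(k,totool(p,s))
```

```text
{'time': 13.15, 'eef_pos': array([0.6658, 0.0254, 0.227 ]), 'force': array([ 0.3935,  0.2974, -0.4541]), 'tool_rot': array([-3.1121, -0.4287,  0.0008])}
[([264.1, 200.0], 0.66, array([ 0.5339, -0.052 ,  0.068 ]), array([ 0.4901, -0.0313,  0.5298]))]
{'pixel': [257.6, 200.8], 'confidence': 0.56} [-1.6482  0.1705 89.0008]
```

View pics/t2.png

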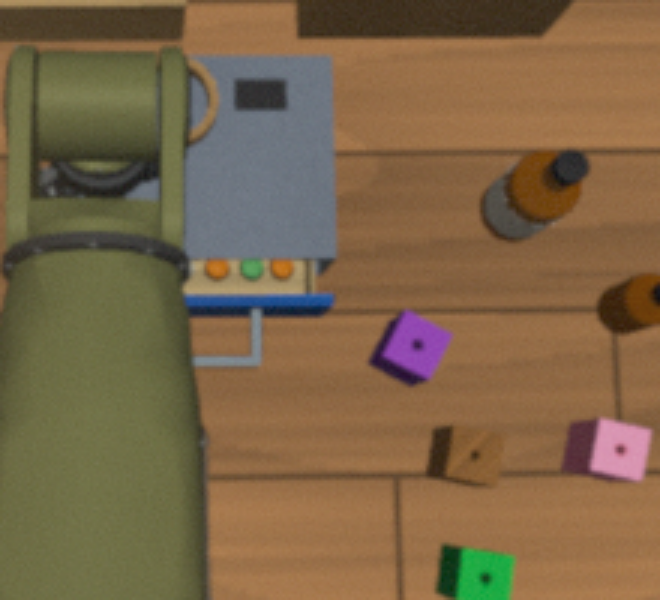

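The latch tripped: the tray now stands about 40 mm out, with its open interior and blue front visible near crop (260,300). I return the pin to the holder, whose hole shows at crop (475,455).

Request:
apply_moves(
  increments="1 -20 18 0 0;1 -60 53 0 0;1 -105 92 0 0;1 -150 131 0 0;1 -195 170 0 0;1 -240 210 0 0;1 -280 245 0 0;1 -302 264 0 0;1 -309 270 0 0;1 -309 270 0 0;1 -309 270 0 0",
)

```text
time: 14.72
eef_pos: [0.442, -0.3173, 0.2273]
tool_rot: [-3.112, -0.43, -0.0]
force: [0.7, 0.3, -1.4]
finger_gap: 0.0138
finger_force: 48.7
```

Run:
```python
from h import *
s=read_state(); print({k:s[k] for k in("time","eef_pos","force")})
im,D=grab_frame("wrist"); c=get_calibration("wrist"); 
save("w6.png",cv2.resize(im[140:240,200:320],None,fx=6,fy=6,interpolation=cv2.INTER_CUBIC))
for n,z in(("pin_tip",s["eef_pos"][2]-.089),("holder_hole0",.085)):
  for k in landmark_of(n,"wrist")[:1]: p=at_z("wrist",k["pixel"],z,c); print(n,k,totool(p,s))
```

```text
{'time': 14.725, 'eef_pos': array([ 0.442 , -0.3173,  0.2273]), 'force': array([ 0.6774,  0.3426, -1.4078])}
pin_tip {'pixel': [253.8, 200.2], 'confidence': 0.64} [-1.1425 -3.0608 89.0001]
holder_hole0 {'pixel': [233.9, 62.5], 'confidence': 0.86} [114.5947 -21.73   142.3086]
```

View pics/w6.png

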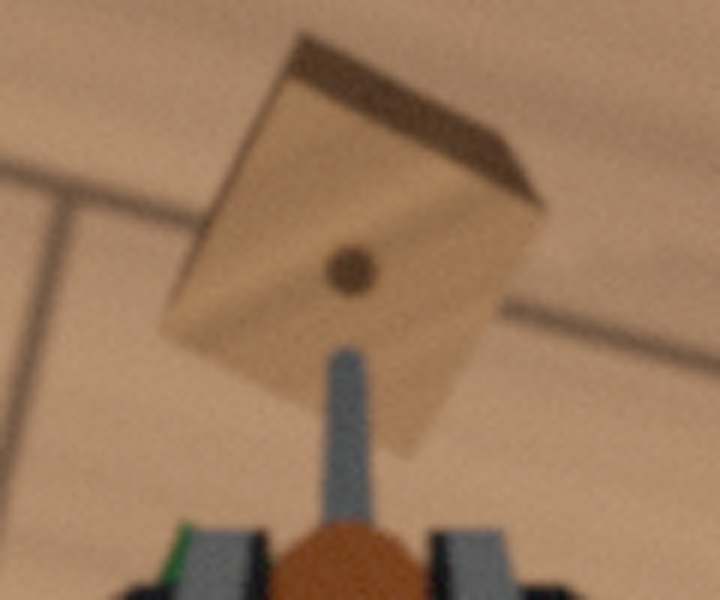

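Hole at (258.5,185), rod end at (258,198): a correction of about (-1.0, +0.6) mm. I lower in stages.

Request:
apply_moves(
  increments="1 -1 0.6 15 0;1 -1 0.6 32 0;1 -1 0.6 44 0;1 -1 0.6 48 0;1 -1 0.6 48 0;1 -1 0.6 52 0;1 -1 0.6 56 0;1 -1 0.6 60 0;1 -1 0.6 60 0",
)

```text
time: 16.0
eef_pos: [0.4405, -0.3189, 0.1669]
tool_rot: [-3.112, -0.429, 0.001]
force: [0.7, 0.4, -0.2]
finger_gap: 0.0138
finger_force: 48.7
```

Request:
apply_moves(
  increments="1 0 0 10 0;1 0 0 22 0;1 0 0 36 0;1 0 0 50 0;1 0 0 60 0;1 0 0 66 0;1 0 0 69 0;1 0 0 71 0;1 0 0 71 0",
)

```text
time: 17.12
eef_pos: [0.4406, -0.319, 0.0964]
tool_rot: [3.112, 0.429, 0.0]
force: [0.0, -0.4, -0.1]
finger_gap: 0.0139
finger_force: 48.7
```

Request:
apply_moves(
  increments="1 0 0 1 0;1 0 0 2 0;1 0 0 2 0;1 0 0 2 0",
)

```text
time: 17.62
eef_pos: [0.4406, -0.319, 0.0943]
tool_rot: [3.112, 0.429, 0.0]
force: [0.1, -0.6, -0.2]
finger_gap: 0.0138
finger_force: 48.7
```

Request:
apply_moves(
  increments="0.5 0 0 0 0;0.2 0 0 0 0;-0.2 0 0 0 0;-0.3 0 0 0 0;-0.3 0 0 0 0;-0.3 0 0 -20 0;-0.3 0 0 -60 0;-0.3 0 0 -100 0;-0.3 0 0 -134 0;-0.3 0 0 -134 0;-0.3 0 0 -134 0",
)

```text
time: 19.0
eef_pos: [0.4403, -0.3188, 0.2274]
tool_rot: [-3.111, -0.429, 0.001]
force: [0.1, -0.0, -0.9]
finger_gap: 0.0554
finger_force: 0.0
```

Run:
```python
from h import *
s=read_state(); print({k:s[k] for k in("time","eef_pos","force","finger_gap")})
im,D=grab_frame("wrist"); c=get_calibration("wrist"); save("w7.png",im)
hsv=cv2.cvtColor(im,cv2.COLOR_RGB2HSV); m=cv2.inRange(hsv,(14,140,170),(22,255,255))
n,l,st,ce=cv2.connectedComponentsWithStats(m); i=1+np.argmax(st[1:,4]); print(st[i],ce[i])
print(dep("wrist",ce[i],D,c),at_z("wrist",ce[i],.135,c))
# block top height nearby
print([dep("wrist",(ce[i][0]+a,ce[i][1]+b),D,c) for a,b in((-14,-6),(-12,-12),(14,-12),(10,-18))])
# tray handle from side & top
for cam in("side","top"):
    im,D=grab_frame(cam); print(cam,[(k["pixel"],k["confidence"]) for k in landmark_of("tray_handle",cam)[:2]]); save(cam+"3.png",im)
    L=landmark_of("tray_handle",cam)
    if L: print(at_z(cam,L[0]["pixel"],.068,get_calibration(cam)),dep(cam,L[0]["pixel"],D))
```

```text
{'time': 19.0, 'eef_pos': array([ 0.4403, -0.3188,  0.2274]), 'force': array([ 0.1122, -0.0088, -0.8583]), 'finger_gap': 0.05541917080675622}
[249 189  19  19 269] [258.2045 197.9591]
[ 0.44   -0.3193  0.1341] [ 0.4402 -0.3193  0.135 ]
[array([ 0.4283, -0.3075,  0.084 ]), array([ 0.435 , -0.3078,  0.084 ]), array([ 0.4423, -0.3336,  0.0838]), array([ 0.4472, -0.3278,  0.0837])]
side [([275.6, 182.9], 0.76), ([225.3, 166.3], 0.44)]
[ 0.5248 -0.051   0.068 ] [ 0.5227 -0.0487  0.0714]
top [([265.6, 202.6], 0.72)]
[ 0.5263 -0.0562  0.068 ] [ 0.5261 -0.0561  0.0706]
```

The pin is home, its top standing 50 mm above the block. I hook the handle with closed fingers from behind, first moving above the gap and squaring the tool.

Request:
apply_moves(
  increments="0 20 -25 0 2;0.5 50 -63 0 6;1 85 -105 0 10;1 120 -148 0 14;1 150 -186 0 15.7;1 170 -211 0 15.7;1 180 -223 0 15.7;1 180 -223 0 15.7;1 180 -223 0 15.7",
)

```text
time: 20.48
eef_pos: [0.5533, -0.0566, 0.2282]
tool_rot: [3.141, -0.002, -0.0]
force: [0.2, -0.1, -0.1]
finger_gap: -0.0
finger_force: 0.0
```

Run:
```python
from h import *
s=read_state(); print({k:s[k] for k in("time","eef_pos","tool_rot","force","finger_gap")})
im,D=grab_frame("wrist"); c=get_calibration("wrist"); save("w8.png",im)
for k in landmark_of("tray_handle","wrist")[:2]: print(k,at_z("wrist",k["pixel"],.068,c),dep("wrist",k["pixel"],D,c))
```

```text
{'time': 20.475, 'eef_pos': array([ 0.5533, -0.0566,  0.2282]), 'tool_rot': array([ 3.1415, -0.0019, -0.0003]), 'force': array([ 0.1873, -0.0639, -0.0955]), 'finger_gap': -8.109179955915801e-06}
{'pixel': [260.2, 201.7], 'confidence': 0.64} [ 0.5293 -0.0595  0.068 ] [ 0.5303 -0.0595  0.0712]
```

View pics/w8.png

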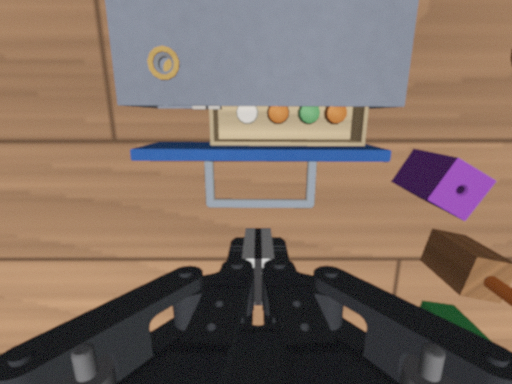

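The bar shows at row 203 between columns 208 and 313, with the blue front at row 153. The gap behind the bar is clear. I lower the closed fingers into it.

Request:
apply_moves(
  increments="1 2 0 30 0;1 2 0 70 0;1 2 0 110 0;1 2 0 135 0;1 2 0 150 0;1 2 0 160 0;1 2 0 170 0;1 2 0 177 0;1 2 0 177 0",
)

```text
time: 21.7
eef_pos: [0.5555, -0.0556, 0.0511]
tool_rot: [-3.142, 0.0, 0.001]
force: [-0.4, 0.3, 1.2]
finger_gap: -0.0002
finger_force: 0.0
```

Request:
apply_moves(
  increments="1 -4 0 0 0;1 -8 0 0 0;1 -12 0 0 0;1 -16 0 0 0;1 -21 0 0 0;1 -26 0 0 0;1 -31 0 0 0;1 -36 0 0 0;1 -41 0 0 0;1 -46 0 0 0;1 -50 0 0 0;1 -50 0 0 0",
)

```text
time: 23.2
eef_pos: [0.5051, -0.0556, 0.0512]
tool_rot: [-3.142, 0.0, 0.001]
force: [-0.1, -0.2, -0.0]
finger_gap: -0.0
finger_force: 0.0
```

Run:
```python
from h import *
for cam in("wrist","side"):
    c=get_calibration(cam); im,D=grab_frame(cam)
    for k in landmark_of("tray_handle",cam)[:1]: print(cam,k,at_z(cam,k["pixel"],.068,c),dep(cam,k["pixel"],D,c))
    if cam=="wrist":
        hsv=cv2.cvtColor(im,cv2.COLOR_RGB2HSV); m=cv2.inRange(hsv,(105,150,60),(125,255,255)); v,u=np.where(m); print(len(v),np.percentile(v,[1,50,99]),np.percentile(u,[1,99]), at_z("wrist",(257,np.percentile(v,20)),.1,c))
```

```text
22089 [154. 183. 205.] [  5. 506.] [ 0.5553 -0.0557  0.1   ]
side {'pixel': [289.8, 189.8], 'confidence': 0.95} [ 0.4759 -0.0595  0.068 ] [ 0.5151 -0.1063 -0.    ]
```

Request:
apply_moves(
  increments="1 -3 0 0 0;1 -6 0 0 0;1 -9 0 0 0;1 -12 0 0 0;1 -15 0 0 0;1 -17 0 0 0;1 -18 0 0 0;1 -18 0 0 0",
)

```text
time: 24.4
eef_pos: [0.4874, -0.0556, 0.0513]
tool_rot: [-3.142, 0.0, 0.0]
force: [-0.1, 0.2, -0.0]
finger_gap: 0.0001
finger_force: 0.0
```

Request:
apply_moves(
  increments="1 -1 0 0 0;1 -2 0 0 0;1 -3 0 0 0;1 -3 0 0 0",
)

```text
time: 24.9
eef_pos: [0.4844, -0.0556, 0.0513]
tool_rot: [-3.142, 0.0, 0.0]
force: [0.0, -0.1, -0.0]
finger_gap: 0.0001
finger_force: 0.1
```

Request:
apply_moves(
  increments="1 -1 0 0 0;1 -2 0 0 0;1 -3 0 0 0;1 -3 0 0 0",
)

```text
time: 25.4
eef_pos: [0.4831, -0.0556, 0.0516]
tool_rot: [3.141, -0.001, 0.007]
force: [14.3, 1.4, -9.3]
finger_gap: 0.0003
finger_force: 7.1
```

Request:
apply_moves(
  increments="1 -1 0 0 0;1 -2 0 0 0;1 -2 0 0 0",
)

```text
time: 25.78
eef_pos: [0.4829, -0.0557, 0.0518]
tool_rot: [3.141, -0.001, 0.014]
force: [30.0, 1.9, -18.5]
finger_gap: 0.0002
finger_force: 14.4
```

The stop is reached at x = 0.483, as predicted. I back off the bar and lift clear.

Request:
apply_moves(
  increments="1 4 0 0 0;1 9 0 0 0;1 14 0 0 0;1 14 0 0 0;1 14 0 -20 0;1 14 0 -60 0;1 14 0 -110 0;1 14 0 -160 0;1 14 0 -200 0;1 14 0 -200 0",
)

```text
time: 27.02
eef_pos: [0.4943, -0.0557, 0.2541]
tool_rot: [3.141, -0.0, 0.008]
force: [-0.0, -0.3, 0.3]
finger_gap: 0.0001
finger_force: 0.0
```

Request:
apply_moves(
  increments="1 -10 30 0 0;1 -30 80 0 0;1 -60 135 0 0;1 -90 190 0 0;1 -110 235 0 0;1 -120 250 0 0;1 -120 250 0 0;1 -120 250 0 0",
)

```text
time: 28.02
eef_pos: [0.3739, -0.3046, 0.2509]
tool_rot: [-3.141, -0.001, 0.001]
force: [1.0, -0.4, -0.1]
finger_gap: 0.0001
finger_force: 0.0
```

Run:
```python
from h import *
s=read_state(); print({k:s[k] for k in("time","eef_pos","force")})
for cam in("top","side"):
    c=get_calibration(cam); im,D=grab_frame(cam); save(cam+"9.png",im)
    for n,z in(("tray_handle",.068),("pin_grip",.11),("tape",.1),("jar",0),("amber_bottle",0),("small_amber",0)):
        for k in landmark_of(n,cam)[:1]: print(cam,n,k["pixel"],k["confidence"],at_z(cam,k["pixel"],z,c))
    o=cv2.imread("pics/%s0.png"%cam); d=cv2.absdiff(o,im[:,:,::-1].copy()).max(2)>60
    n,l,st,ce=cv2.connectedComponentsWithStats(d.astype(np.uint8)); print("changed",[tuple(map(int,x)) for x in st[1:] if x[4]>15])
```

```text
{'time': 28.025, 'eef_pos': array([ 0.3739, -0.3046,  0.2509]), 'force': array([ 1.0151, -0.4141, -0.1349])}
top tray_handle [266.9, 219.5] 0.61 [ 0.4774 -0.0591  0.068 ]
top pin_grip [359.4, 235.3] 0.49 [ 0.4283 -0.3132  0.11  ]
top tape [256.8, 111.5] 0.62 [ 0.7882 -0.0338  0.1   ]
top jar [135.0, 219.2] 0.9 [0.4866 0.3371 0.    ]
top amber_bottle [372.5, 149.4] 0.88 [ 0.6945 -0.3954  0.    ]
top small_amber [406.5, 178.4] 0.61 [ 0.6021 -0.4965  0.    ]
changed [(224, 167, 87, 10, 641), (249, 183, 35, 3, 86), (288, 183, 13, 2, 22), (257, 188, 8, 7, 43), (269, 188, 7, 3, 19), (222, 201, 90, 24, 658), (382, 228, 66, 84, 1256), (311, 234, 87, 106, 1664), (398, 241, 11, 13, 30), (369, 295, 41, 40, 283), (204, 314, 103, 53, 2655), (174, 330, 29, 25, 384), (395, 341, 5, 9, 17), (318, 343, 16, 12, 77), (429, 342, 83, 42, 1856), (230, 344, 38, 13, 290), (156, 356, 51, 28, 1025), (208, 362, 10, 10, 40), (217, 370, 12, 11, 47), (230, 380, 9, 4, 24)]
side tray_handle [289.7, 192.9] 0.92 [ 0.4681 -0.0502  0.068 ]
side pin_grip [230.7, 163.1] 0.72 [0.6495 0.0105 0.11  ]
side tape [210.6, 139.0]
[... 196 characters left out ...]
.4885  0.    ]
changed [(401, 6, 37, 25, 386), (441, 13, 71, 105, 3696), (378, 21, 24, 17, 195), (369, 25, 25, 27, 329), (431, 26, 5, 5, 18), (353, 51, 91, 62, 3115), (441, 91, 4, 12, 22), (343, 98, 31, 59, 1061), (445, 102, 67, 35, 1121), (436, 123, 14, 15, 98), (389, 128, 12, 10, 71), (222, 139, 86, 81, 3183), (388, 141, 48, 121, 1241), (332, 166, 22, 74, 593), (376, 167, 12, 9, 68), (387, 191, 13, 11, 81), (365, 202, 10, 9, 55), (412, 226, 9, 15, 61), (379, 228, 14, 11, 80), (483, 239, 22, 23, 194), (329, 251, 65, 62, 2250), (399, 252, 30, 41, 492), (503, 259, 5, 8, 26), (373, 260, 12, 11, 73), (498, 276, 12, 24, 99), (468, 283, 13, 12, 27), (491, 290, 8, 11, 33), (462, 302, 37, 24, 587)]
```

```bash
python3 -c "
from plant import *
print(finish_job())"
```

```text
the job is handed in; nothing more can be done
None
```

I tripped the latch with the release pin, pulled the tray out to its stop and put the pin fully home in its holder. I saw no sign that anything else had moved. I handed the job in at about 28 s. I viewed 11 pictures, one over the limit of 10.

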